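# Set out the channel samples round the set-up block

### The arm

A 6-joint arm with a two-finger parallel gripper is mounted at the origin on a cart in front of the work surface, level with it; the furniture and walls round the work are solid. World frame = base frame: x ahead of the robot, y to its left, z up, the work surface at z = 0. Lengths are in m, angles in rad, forces in N, time in s.
With the tool pointing down it reaches from about 0.3 to 0.775 m from the base axis. Payload 14.6 kg.
Tool frame: the origin (TCP) lies at the very end of the fingers, on their centre line; the grasp point (between the pads) lies 19 mm behind it (ctrl.grasp_offset is the distance from the TCP to the grasp point, in m); z points along the fingers, y is the line along which they close (so a half turn about z gives the same grasp; the last joint's range is limited). The gripper opens to 94 mm and grips with 3 to 60 N. Pads are 16 mm wide; open, the fingers measure 119 mm over their backs; the gripper's body (75 mm by 177 mm) begins 78 mm behind the grasp point.
Start: joints at [-1.171, 0.3, 1.521, -0, 1.321, -0.067], TCP at [0.248, -0.491, 0.205] pointing down, gripper open.
Joint ranges: [-3.03, 3.03], [-0.79, 2.21], [0.23, 2.52], [-1.04, 4.18], [0, 3.07], [-2.55, 2.55]. Speed limits (rad/s): [2.22, 2.22, 2.57, 3.14, 3.14, 3.14].

### API

Orientations are given as [roll, pitch, yaw] about the fixed x, y, z axes, in that order (R = Rz(yaw) Ry(pitch) Rx(roll)).
In Python, from station import ctrl gives the robot as it stands.
- The arm moves only by the tool step_arm, never from a script. Its argument "plan" is a list that holds one entry, the list of rows, each a list of 6 numbers: the shift along the tool's x, y, z in units of 30 mm (1.0 is 30 mm), then the turn, a rotation vector about the tool's x, y, z in units of 6 degrees (1.0 is 6 degrees). In form: [[[dx, dy, dz, wx, wy, wz], ...]]. A call has 1 to 8 rows; each row is the pose to reach, as a shift and turn from the pose commanded when the call began, along the tool's axes at that moment; what a row does not reach only later rows make up. A row lasts 1/12 s, in which the tool goes at most 41.7 mm and 7.16 degrees, less where a joint would pass 70% of its speed; a pose out of reach is approached as far as the arm can. A call with a gripper value outside its range is refused whole. "grip" is the opening, from 0 (shut) to 1 (fully open), set as the call begins (left out, the last holds). The fingers move at their own pace and stop on an object; "squeeze" is the grip in N (left out, the last holds). Time passes only in rows, so rows that repeat a pose let the fingers close. It gives the time, the measured TCP pose, the force, the opening and the grip force at its end, in the units of the state.
- ctrl.get_obs(): the state, without advancing time (a new reading comes with each control period).
- ctrl.camera(name): name is "scene" or "top" or "wrist"; returns the picture (384x512x3 uint8, red, green, blue); there is no depth.
- ctrl.camera_model(name): a dict with "intrinsics" (3x3 intrinsics, pixels), "k1" (the pictures are not rectified: a ray, as slopes to the right and down, at radius r is drawn at 1 + k1 r^2 times it, then the intrinsics apply), "R" (3x3) and "t" (3): a world point X has camera coordinates R X + t; the wrist camera has in their place "tool_from_camera" (4x4, takes a point from camera to tool coordinates, whose origin is the TCP and whose axes are the flange's). Camera axes: x right, y down, z forward; pixel columns grow to the right and rows downward; lengths in m; the calibration is good to about 2 mm. A picture is of the moment at which its call begins: read the wrist's pose just before it. camera_model takes no time and is no camera call.
- ctrl.hand_in(): hands the job in; it is judged then, once.
Trained networks look in the newest picture that a camera, given by its name, has taken for a name from the list of things; names that differ only in an ending like _2 or _b are one class to them, and where a whole thing is asked for, a point or a joint stands for the part that bears it (a point fixed in the world has none). Each returns a list of dicts, best first, with "confidence" (0 to 1); they miss things now and then, are a little off and sometimes report something else, mostly with a low value. They report only what shows in the picture. A call takes as long as a camera call.
- ctrl.masks_of(query, camera): "pixels" (384x512 bool, what is visible of it) and "at" ([column, row] in pixels, amid what is visible of it).
- ctrl.place_of(query, camera): "at" ([column, row] in pixels: a listed point, or the origin of a listed thing).
The state is a dict: "time_s": time; "qpos": joint angles; "joint_vel": joint speeds; "tau": joint torques, N m; "ee_pos": TCP position; "eef_rot": TCP orientation; "force": force on the tool from outside, world axes, zero at the start; "moment": the same for the moment, N m; "grip_width": finger opening in m; "grip_force": force on a finger pad.
Only numpy, scipy, OpenCV 4.12 (cv2) and the standard library are available. Lean on these libraries where they do the work, as an engineer would, in place of code of your own. Each camera call takes 0.05 s, during which the arm holds its last target. There are 200 camera calls.

### The job

Set out the samples for inspection round the drilled square set-up block, square to it and with gaps of about 25 mm on the plate: the long open-topped channel to the left of the block and the short open-topped channel to the left of that, both pointing straight ahead alongside the block with their middles level with its middle, then the wide open-bottomed channel lengthwise over the two, centred on the gap between them, so that one of its flanges drops into each trough. Stand the bronze bush on the middle of the block's top and the capped steel cylinder square upright behind the block, in line with it. Left, ahead and behind go by the block's own sides as the robot faces it; leave the white jar and the plain steel disc where they are.

Things in the scene. Friction and masses are not known exactly. Their poses are not given: they have to be found in the camera images.
- block: Steel set-up block, 50 x 50 mm and 25 mm high, drilled with a grid of holes in its top. It is fixed: the reference of the layout. Origin at the centre of its underside, z up; its +x axis points away from the robot (behind), its +y axis to the robot's left; turned by at most 12 degrees from the robot's own directions.
- long_channel: Longer of the two open-topped aluminium channels: U-section 100 mm long (along its x axis), 56 mm wide (y), 30 mm high, lying open side up. Web (floor) and both flanges (side walls) 4 mm thick, ends open. Origin at the centre of its underside, z up. About 0.2 kg; can be gripped across its 56 mm width.
- short_channel: Shorter of the two open-topped aluminium channels: the same U-section but 70 mm long (along its x axis), 56 mm wide (y), 30 mm high, 4 mm thick, lying open side up. Origin at the centre of its underside, z up. About 0.15 kg.
- bridge_channel: Wide aluminium channel lying open side down, from above a flat drilled plate: 80 mm long (its x axis), 66 wide (y), 28 high, 4 thick; 58 mm between the flanges, which hang 24 mm below the web. About 0.18 kg. Origin at the centre of its underside (plane of the flange edges), z up. Interlocked, its web rests on the two channels' inner flanges and its origin is 6 mm above the plate.
- cylinder: Cylinder square: upright ground steel cylinder with a black cap, 38 mm diameter, 80 mm high, about 0.55 kg. Origin at the centre of its underside, z up.
- bush: Bronze bush: upright short tube, 28 mm diameter, 27 mm high, bored through. Origin at the centre of its underside, z up.
- jar: White screw-top jar, 48 mm diameter, 62 mm high; a bystander to be left alone. Origin at the centre of its underside.
- disc: Plain flat steel reference disc, 54 mm diameter, 10 mm high; a bystander to be left alone. Origin at the centre of its underside.

How it is judged:
By the outcome, as a careful person would: the job done as asked, in the order asked, and still so for the second after the job is handed in, with the robot touching nothing.
It also fails if it takes over 115 s, if anything falls off the work surface, if the arm or the gripper's body presses on something with over 40 N, if the wrist force passes 120 N, or if a joint passes its speed limit or range.

## Working session

There is one attempt and no reset: what is moved stays moved. The work goes in short steps, Python scripts to look and compute and a tool call to move; the robot and the scene stay as the last step left them, time stands still between calls to the robot, and variables do not carry over. Pictures are saved under pics/ and viewed, at most 14 in all, crops included, and the job is handed in when it is done.

Besides the shell and the picture viewer there is one more tool, called by a JSON object that holds its "name" and its "arguments", one argument or row to a line. step_arm: Moves the arm, as the interface text tells. Its arguments: {"type":"object","properties":{"plan":{"type":"array","items":{"type":"array","items":{"type":"array","items":{"type":"number"}}}},"grip":{"type":"number"},"squeeze":{"type":"number"}},"required":["plan"]}

```bash
mkdir -p pics; ls
cat > h.py <<'E'
import numpy as np, cv2, json
from station import ctrl
from scipy.spatial.transform import Rotation as Ro
def cam(name):
    m=ctrl.camera_model(name); K=np.array(m["intrinsics"]); k1=m["k1"]
    if "R" in m: return K,k1,np.array(m["R"]),np.array(m["t"])
    o=ctrl.get_obs(); T=np.eye(4); T[:3,:3]=Ro.from_euler("xyz",o["eef_rot"]).as_matrix(); T[:3,3]=o["ee_pos"]
    C=np.linalg.inv(T@np.array(m["tool_from_camera"])); return K,k1,C[:3,:3],C[:3,3]
def proj(X,c):
    K,k1,R,t=c; p=np.atleast_2d(X)@R.T+t; s=p[:,:2]/p[:,2:]; s=s*(1+k1*(s**2).sum(1,keepdims=True))
    return s@K[:2,:2].T+K[:2,2]
def back(uv,z,c):
    K,k1,R,t=c; d=(np.atleast_2d(uv)-K[:2,2])@np.linalg.inv(K[:2,:2]).T; s=d.copy()
    for _ in range(20): s=d/(1+k1*(s**2).sum(1,keepdims=True))
    r=np.c_[s,np.ones(len(s))]@R; o=-R.T@t; a=(np.atleast_1d(z)-o[2])/r[:,2]; return o+a[:,None]*r
def snap(name,fn=None):
    c=cam(name); im=ctrl.camera(name)
    if fn: cv2.imwrite("pics/"+fn,im[:,:,::-1])
    return im,c
E
python3 - <<'E'
from h import *
for n in ("scene","top"):
    im,c=snap(n,n+"0.png"); print(n,c, "pos",-c[2].T@c[3])
    for q in "block long_channel short_channel bridge_channel cylinder bush jar disc".split():
        for f in ("masks_of","place_of"):
            for r in getattr(ctrl,f)(q,n)[:2]:
                z=0 if f=="place_of" else 0.03
                print(n,q,f,np.round(r["at"],1),round(r["confidence"],2),np.round(back(r["at"],z,c)[0],3), r["pixels"].sum() if "pixels" in r else "")
print(ctrl.get_obs())
E
```

```text
pics
scene (array([[485.39066974,   0.        , 247.42633557],
       [  0.        , 485.39066974, 184.0257104 ],
       [  0.        ,   0.        ,   1.        ]]), -0.008075336972098775, array([[-0.88202304, -0.47106125, -0.01168985],
       [-0.23874178,  0.46813741, -0.85079359],
       [ 0.40624835, -0.74762869, -0.52536998]]), array([0.42603187, 0.163242  , 1.31180439])) pos [-0.11817575  1.10501002  0.83304815]
scene block masks_of [262.5 181.3] 0.65 [ 0.468 -0.074  0.03 ] 236
scene block place_of [266.3 185.8] 0.63 [ 0.466 -0.099  0.   ] 
scene long_channel masks_of [261.7 158.9] 0.57 [ 0.536 -0.205  0.03 ] 404
scene long_channel place_of [261.8 163.7] 0.92 [ 0.545 -0.223  0.   ] 
scene short_channel masks_of [231.5 246.9] 0.94 [0.393 0.256 0.03 ] 592
scene short_channel place_of [232.7 251.2] 0.88 [0.4   0.239 0.   ] 
scene bridge_channel masks_of [265.1 182.9] 0.75 [ 0.456 -0.069  0.03 ] 275
scene bridge_channel masks_of [292.5 148.3] 0.74 [ 0.474 -0.325  0.03 ] 355
scene bridge_channel place_of [294.2 153.3] 0.81 [ 0.475 -0.345  0.   ] 
scene bridge_channel place_of [194.
[... 2029 characters left out ...]
9] 0.83 [0.54  0.365 0.   ] 
{'time_s': 1.7, 'qpos': array([-1.17062011e+00,  2.99917063e-01,  1.52100157e+00, -1.16661517e-05,
        1.32070114e+00, -6.65759032e-02]), 'joint_vel': array([ 0.00030229, -0.00035572, -0.00094889,  0.00137838,  0.00156901,
       -0.00110814]), 'tau': array([-4.68312155e-04, -5.31657708e+01, -3.52915192e+01,  7.08582485e-02,
        2.13325949e-02, -7.91380785e-06]), 'ee_pos': array([ 0.2474956 , -0.49115535,  0.20543555]), 'eef_rot': array([-3.14156485e+00,  9.47417499e-06,  4.66755009e-01]), 'force': array([-0.81132188, -0.27813575,  0.54054828]), 'moment': array([-0.00034701,  0.00376086,  0.02061109]), 'grip_force': 0.0, 'grip_width': 0.09405964418664486}
```

View crop.

Run:
```python
import cv2,numpy as np
a=cv2.imread("pics/top0.png")[150:265,100:410]; b=cv2.imread("pics/scene0.png")[120:300,130:330]
a=cv2.resize(a,None,fx=2.58,fy=2.58,interpolation=3)[:, :800]
b=cv2.resize(b,None,fx=1.65,fy=1.65,interpolation=3)
im=np.zeros((600,800,3),np.uint8); im[:a.shape[0],:a.shape[1]]=a; b=b[:300]; im[300:300+b.shape[0],:b.shape[1]]=b[:300]
c=cv2.resize(cv2.imread("pics/top0.png"),(400,300)); im[300:,400:]=c
cv2.imwrite("pics/v0.png",im)
```

```text
(no output)
```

View pics/v0.png

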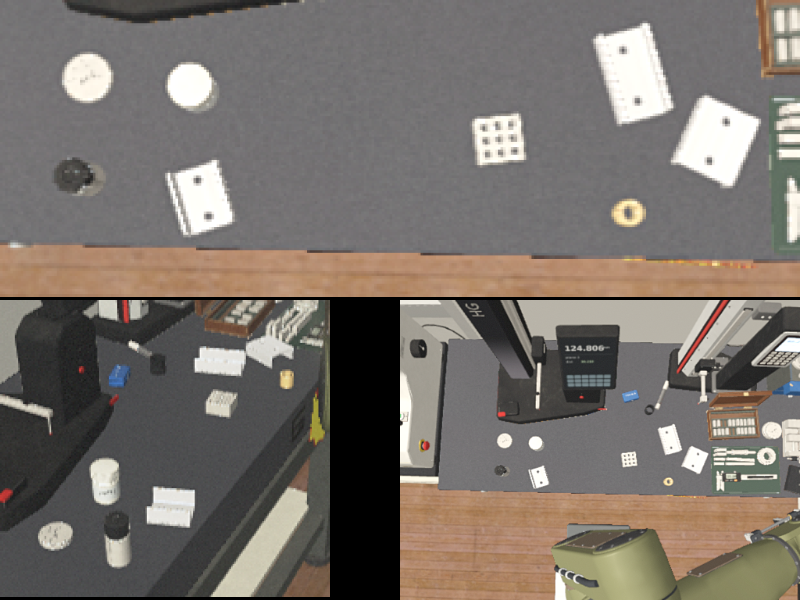

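```bash
cat >> h.py <<'E'
from scipy.optimize import minimize
def box(x0,x1,y0,y1,z0,z1): return np.array([[x,y,z] for x in (x0,x1) for y in (y0,y1) for z in (z0,z1)])/1e3
def cyl(d,h): a=np.linspace(0,2*np.pi,40,endpoint=False); c=np.c_[np.cos(a),np.sin(a)]*d/2; return np.r_[np.c_[c,0*a],np.c_[c,0*a+h]]/1e3
def U(L): return [box(-L/2,L/2,-28,28,0,4),box(-L/2,L/2,-28,-24,0,30),box(-L/2,L/2,24,28,0,30)]
M=dict(block=[box(-25,25,-25,25,0,25)],long_channel=U(100),short_channel=U(70),
 bridge_channel=[box(-40,40,-33,33,24,28),box(-40,40,-33,-29,0,28),box(-40,40,29,33,0,28)],
 cylinder=[cyl(38,80)],bush=[cyl(28,27)],jar=[cyl(48,62)],disc=[cyl(54,10)])
S=4
def render(q,p,z,c,shape,o):
    im=np.zeros(shape,np.uint8); R=Ro.from_euler("z",p[2]).as_matrix()
    for b in M[q]:
        uv=proj(b@R.T+[p[0],p[1],z],c); h=cv2.convexHull(((uv-o+.5)*S-.5).astype(np.float32))
        cv2.fillConvexPoly(im,np.round(h*16).astype(np.int32),1,shift=4)
    return im
def fit(q,views,p0,z=0.):
    """views: list of (mask,cam); returns pose (x,y,yaw) and mean IoU"""
    D=[]
    for m,c in views:
        ys,xs=np.nonzero(m); o=np.maximum([xs.min()-15,ys.min()-15],0)
        k=m[o[1]:ys.max()+16,o[0]:xs.max()+16].astype(np.uint8)
        D.append((cv2.resize(k,None,fx=S,fy=S,interpolation=0),c,o))
    def f(p):
        s=0
        for k,c,o in D:
            r=render(q,p,z,c,k.shape,o); s+=(k&r).sum()/max((k|r).sum(),1)
        return -s/len(D)
    round_=q in("cylinder","bush","jar","disc")
    best=None
    for yaw in ([0] if round_ else p0[2]+np.radians([-20,0,20])):
        x0=np.array([p0[0],p0[1],yaw]); sim=np.array([x0,x0+[.008,0,0],x0+[0,.008,0],x0+[0,0,.15]])
        r=minimize(f,x0,method="Nelder-Mead",options=dict(initial_simplex=sim,xatol=1e-4,fatol=1e-5,maxiter=250))
        if best is None or r.fun<best.fun: best=r
    return best.x,-best.fun
def find(q,cams,xy,yaw=0,z=0.,tol=0.06):
    """mask of q nearest the expected place in each camera; cams: {name:model} of newest pictures"""
    v=[]
    for n,c in cams.items():
        e=proj([xy[0],xy[1],z+.02],c)[0]
        g=[r for r in ctrl.masks_of(q,n) if np.linalg.norm(back(r["at"],z+.02,c)[0][:2]-xy)<tol]
        if g: v.append((g[0]["pixels"],c)); print(q,n,"conf",round(g[0]["confidence"],2),"npx",g[0]["pixels"].sum(),end=" ")
    if not v: print(q,"not found"); return None
    p,s=fit(q,v,[*xy,yaw],z); print(q,"x,y mm",np.round(p[:2]*1e3,1),"yaw deg",round(np.degrees(p[2]),2),"IoU",round(s,3),flush=True); return p
E
python3 - <<'E'
from h import *
cams={}
for n in("top","scene"): _,cams[n]=snap(n)
G=dict(block=(.466,-.095,0),long_channel=(.548,-.24,.2),short_channel=(.41,.225,.2),bridge_channel=(.475,-.338,-.5),cylinder=(.42,.36,0),bush=(.393,-.252,0),jar=(.523,.24,0),disc=(.54,.364,0))
for q,(x,y,a) in G.items():
    for s in (cams,{"top":cams["top"]}): find(q,s,(x,y),a)
print(np.round(ctrl.camera_model("wrist")["tool_from_camera"],3),ctrl.camera_model("wrist")["intrinsics"],ctrl.grasp_offset)
E
```

```text
block top conf 0.78 npx 320 block scene conf 0.8 npx 253 block x,y mm [473.2 -96.7] yaw deg 10.06 IoU 0.885
block top conf 0.78 npx 320 block x,y mm [473.4 -97.4] yaw deg 7.65 IoU 0.909
long_channel top conf 0.57 npx 673 long_channel scene conf 0.7 npx 447 long_channel x,y mm [ 551.5 -246.3] yaw deg 15.71 IoU 0.906
long_channel top conf 0.57 npx 673 long_channel x,y mm [ 550.4 -246.3] yaw deg 14.21 IoU 0.882
short_channel top conf 0.76 npx 405 short_channel scene conf 0.86 npx 571 short_channel x,y mm [403.  230.1] yaw deg 21.29 IoU 0.834
short_channel top conf 0.76 npx 405 short_channel x,y mm [401.4 227.3] yaw deg 17.63 IoU 0.764
bridge_channel top conf 0.92 npx 727 bridge_channel scene conf 0.63 npx 338 bridge_channel x,y mm [ 476.4 -338.2] yaw deg -23.97 IoU 0.932
bridge_channel top conf 0.92 npx 727 bridge_channel x,y mm [ 476.3 -339.1] yaw deg -23.32 IoU 0.955
cylinder top conf 0.5 npx 233 cylinder scene conf 0.64 npx 460 cylinder x,y mm [420.  358.9] yaw deg 10.93 IoU 0.881
cylinder top conf 0.5 npx 233 cylinder x,y mm [419.9 358.9] yaw deg 0.93 IoU 0.91
bush top conf 0.44 npx 66 bush x,y mm [ 394.5 -243.2] yaw deg 2.86 IoU 0.668
bush top conf 0.44 npx 66 bush x,y mm [ 394.5 -243.2] yaw deg 2.86 IoU 0.668
jar top conf 0.57 npx 285 jar scene conf 0.67 npx 438 jar x,y mm [521.  239.9] yaw deg 4.66 IoU 0.912
jar top conf 0.57 npx 285 jar x,y mm [521.3 240.2] yaw deg 3.16 IoU 0.912
disc top conf 0.68 npx 264 disc scene conf 0.86 npx 288 disc x,y mm [534.1 363.9] yaw deg 10.22 IoU 0.901
disc top conf 0.68 npx 264 disc x,y mm [532.5 364.6] yaw deg 4.28 IoU 0.904
[[-0.    -0.971 -0.24   0.069]
 [ 1.    -0.    -0.001  0.   ]
 [ 0.    -0.24   0.971 -0.179]
 [ 0.     0.     0.     1.   ]] [[294.03964868   0.         254.14219985]
 [  0.         294.03964868 185.41313958]
 [  0.           0.           1.        ]] 0.0188
```

{"name": "step_arm", "arguments": {
  "plan": [
    [[11.1,-5.6,0.2,0,0,1.95],[11.1,-5.6,0.2,0,0,1.95],[11.1,-5.6,0.2,0,0,1.95],[11.1,-5.6,0.2,0,0,1.95],[11.1,-5.6,0.2,0,0,1.95],[11.1,-5.6,0.2,0,0,1.95],[11.1,-5.6,0.2,0,0,1.95],[11.1,-5.6,0.2,0,0,1.95]]
  ]
}}

```text
time_s: 3.67
ee_pos: [0.4453, -0.2229, 0.2003]
eef_rot: [3.141, -0.0, 0.263]
force: [0.7, -0.9, -0.5]
grip_width: 0.0941
grip_force: 0.0
```

```bash
cat >> h.py <<'E'
def go(*wps):
    """rows from the current pose to waypoints (x,y,z mm, yaw deg), in tool units"""
    o=ctrl.get_obs(); R=Ro.from_euler("xyz",o["eef_rot"]); p=o["ee_pos"]
    for w in wps:
        d=R.inv().apply(np.array(w[:3])/1e3-p)/.03; T=Ro.from_euler("xyz",[np.pi,0,np.radians(w[3])])
        r=np.degrees((R.inv()*T).as_rotvec())/6; print("  row",np.round(np.r_[d,r],2).tolist(),"rows>=",round(max(np.linalg.norm(d)*30/41.7,np.linalg.norm(r)*6/7.16),1))
E
python3 - <<'E'
from h import *
_,c=snap("wrist","w1.png"); cams={"wrist":c}
for q,x,y,a in (("block",.473,-.097,.15),("long_channel",.551,-.246,.26),("bridge_channel",.476,-.338,-.41),("bush",.394,-.244,0)): find(q,cams,(x,y),a)
E
```

```text
block wrist conf 0.74 npx 2091 block x,y mm [472.6 -97.4] yaw deg 8.21 IoU 0.964
long_channel wrist conf 0.82 npx 4138 long_channel x,y mm [ 549.9 -246.4] yaw deg 15.8 IoU 0.926
bridge_channel wrist conf 0.78 npx 3668 bridge_channel x,y mm [ 475.  -338.8] yaw deg -23.38 IoU 0.936
bush wrist conf 0.81 npx 444 bush x,y mm [ 395.6 -241.8] yaw deg -1.03 IoU 0.873
```

View pics/w1.png

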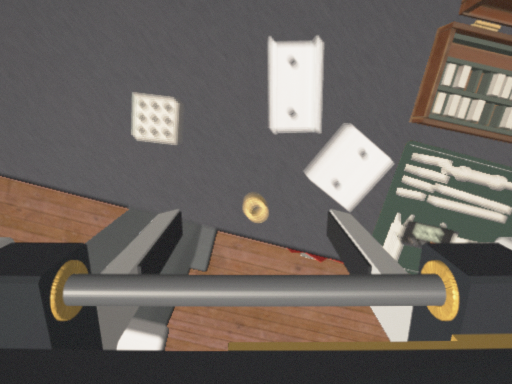

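```bash
python3 -c "
from h import *
go((550,-246.3,80,15.7),(550,-246.3,5,15.7))"
```

```text
row [3.22, 1.6, 4.0, 0.0, 0.0, -0.1] rows>= 3.9
  row [3.22, 1.6, 6.5, 0.0, 0.0, -0.1] rows>= 5.3
```

{"name": "step_arm", "arguments": {
  "plan": [
    [[3.22,1.6,4.0,0,0,-0.1],[3.22,1.6,4.0,0,0,-0.1],[3.22,1.6,4.0,0,0,-0.1],[3.22,1.6,4.0,0,0,-0.1],[3.22,1.6,4.0,0,0,-0.1],[3.22,1.6,6.5,0,0,-0.1],[3.22,1.6,6.5,0,0,-0.1],[3.22,1.6,6.5,0,0,-0.1]]
  ]
}}

```text
time_s: 4.58
ee_pos: [0.5486, -0.2474, 0.0023]
eef_rot: [-3.14, 0.001, 0.271]
force: [-0.4, 0.7, 0.4]
grip_width: 0.0939
grip_force: 0.0
```

{"name": "step_arm", "arguments": {
  "plan": [
    [[0,0,0,0,0,0],[0,0,0,0,0,0],[0,0,0,0,0,0],[0,0,0,0,0,0],[0,0,0,0,0,0],[0,0,0,0,0,0]]
  ],
  "grip": 0.5,
  "squeeze": 20
}}

```text
time_s: 5.08
ee_pos: [0.5503, -0.2462, 0.0056]
eef_rot: [3.141, -0.0, 0.273]
force: [-0.0, -0.7, 0.2]
grip_width: 0.0575
grip_force: 0.0
```

{"name": "step_arm", "arguments": {
  "plan": [
    [[0,0,0,0,0,0],[0,0,0,0,0,0],[0,0,0,0,0,0],[0,0,0,0,0,0]]
  ],
  "grip": 0.3
}}

```text
time_s: 5.42
ee_pos: [0.5503, -0.2462, 0.0055]
eef_rot: [3.141, -0.0, 0.273]
force: [-2.6, -0.3, 5.3]
grip_width: 0.0554
grip_force: 20.0
```

{"name": "step_arm", "arguments": {
  "plan": [
    [[0,0,-1.0,0,0,0],[0,0,-2.0,0,0,0],[0,0,-3.0,0,0,0],[0,0,-3.0,0,0,0]]
  ]
}}

```text
time_s: 5.75
ee_pos: [0.5524, -0.247, 0.1008]
eef_rot: [3.136, -0.006, 0.273]
force: [1.4, -0.9, -1.0]
grip_width: 0.0559
grip_force: 20.0
```

```bash
cat >> h.py <<'E'
B=np.array([472.7,-97.4]); TH=8.2
def blk(x,y):
    a=np.radians(TH); return B+[x*np.cos(a)-y*np.sin(a),x*np.sin(a)+y*np.cos(a)]
E
python3 -c "
from h import *
t=blk(0,78); print(t)
go((*t,80,TH),(*t,15,TH),(*t,6,TH))"
```

```text
[461.57494317 -20.19745399]
  row [-0.88, -8.1, 0.65, 0.05, -0.06, 1.24] rows>= 5.9
  row [-0.89, -8.11, 2.81, 0.05, -0.06, 1.24] rows>= 6.2
  row [-0.89, -8.11, 3.11, 0.05, -0.06, 1.24] rows>= 6.3
```

{"name": "step_arm", "arguments": {
  "plan": [
    [[-0.85,-8.1,0,0,0,1.24],[-0.85,-8.1,0,0,0,1.24],[-0.85,-8.1,0,0,0,1.24],[-0.85,-8.1,0,0,0,1.24],[-0.85,-8.1,0,0,0,1.24],[-0.85,-8.1,0,0,0,1.24],[-0.85,-8.1,0,0,0,1.24],[-0.85,-8.1,0,0,0,1.24]]
  ]
}}

```text
time_s: 6.42
ee_pos: [0.4596, -0.0176, 0.0948]
eef_rot: [-3.141, 0.0, 0.146]
force: [0.2, -0.9, -1.6]
grip_width: 0.0558
grip_force: 20.0
```

Run:
```python
from h import *
go((460,-15,100,8.2))
_,c=snap("wrist","w2.png"); cams={"wrist":c}
find("block",cams,(.4727,-.0974),.14)
o=ctrl.get_obs(); z=o["ee_pos"][2]-.0055; print(o["ee_pos"],np.degrees(o["eef_rot"]))
find("long_channel",cams,tuple(o["ee_pos"][:2]),.14,z)
find("short_channel",cams,(.403,.230),.37)
find("cylinder",cams,(.42,.359),0)
```

```text
row [0.03, -0.09, -0.17, -0.0, 0.0, 0.03] rows>= 0.1
block wrist conf 0.91 npx 3560 block x,y mm [473.  -96.4] yaw deg 8.33 IoU 0.958
[ 0.46035299 -0.01931488  0.09485963] [1.79997576e+02 8.34082069e-03 8.21045633e+00]
long_channel wrist conf 0.72 npx 12808 long_channel x,y mm [459.6 -17.9] yaw deg 8.77 IoU 0.845
short_channel wrist conf 0.68 npx 1808 short_channel x,y mm [401.3 229.7] yaw deg 19.96 IoU 0.913
cylinder not found
```

View pics/w2.png

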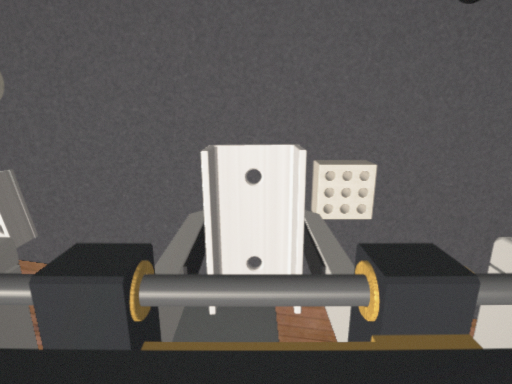

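```bash
sed -i 's/^B=.*/B=np.array([473.0,-96.8]); TH=8.25/' h.py
python3 - <<'E'
from h import *
c=cam("wrist"); o=ctrl.get_obs(); p=o["ee_pos"]; R=Ro.from_euler("z",o["eef_rot"][2]).as_matrix()
for off in (-3,0,3):
    X=np.array([[50+off,-28,30],[50+off,28,30],[50+off,-26,4],[50+off,26,4],[-50+off,28,30],[-50+off,-28,30]])/1e3
    print(off,np.round(proj(X@R.T+[p[0],p[1],p[2]-.0055],c),1).tolist())
im=cv2.imread("pics/w2.png"); g=im[130:165].mean(2); print(g[:,[208,212,235,255,275,298,301]].astype(int)[8:24])
t=blk(0,78); print(t); go((*t,25,TH),(*t,6,TH))
E
```

```text
-3 [[307.1, 155.2], [200.8, 155.2], [296.4, 149.2], [211.6, 149.3], [208.2, 318.3], [299.9, 318.3]]
0 [[307.3, 149.5], [200.6, 149.5], [296.6, 144.3], [211.4, 144.3], [208.0, 314.0], [300.1, 314.0]]
3 [[307.5, 143.7], [200.3, 143.8], [296.7, 139.4], [211.2, 139.4], [207.8, 309.8], [300.3, 309.8]]
[[ 91  89  87  93  88  88  91]
 [ 92  89  92  97  84  87  89]
 [ 87  87  88  92  87  87  87]
 [ 88  84  88  90  88  89  87]
 [ 89  87  87  89  86  87  83]
 [ 87  88  91  98  92  93  85]
 [ 93  95 124 133 144 112  90]
 [118 120 195 215 229 132  91]
 [135 124 233 233 232 128  98]
 [130 118 236 235 232 135 120]
 [126 116 236 235 232 160 125]
 [121 115 237 234 233 194 143]
 [120 115 235 234 232 212 224]
 [132 114 234 234 233 218 237]
 [137 112 236 234 232 220 238]
 [141 111 236 235 233 220 238]]
[461.80757548 -19.60719183]
  row [0.05, -0.0, 2.33, -0.0, 0.0, -0.02] rows>= 1.7
  row [0.05, -0.0, 2.96, -0.0, 0.0, -0.02] rows>= 2.1
```

{"name": "step_arm", "arguments": {
  "plan": [
    [[0.05,0,1.2,0,0,-0.02],[0.05,0,2.3,0,0,-0.02],[0.05,0,2.7,0,0,-0.02],[0.05,0,2.95,0,0,-0.02],[0.05,0,2.96,0,0,-0.02],[0.05,0,2.96,0,0,-0.02],[0.05,0,2.96,0,0,-0.02]]
  ]
}}

```text
time_s: 7.25
ee_pos: [0.4622, -0.0191, 0.007]
eef_rot: [3.141, -0.001, 0.145]
force: [0.7, -0.2, -1.4]
grip_width: 0.0562
grip_force: 20.0
```

{"name": "step_arm", "arguments": {
  "plan": [
    [[0,0,0,0,0,0],[0,0,0,0,0,0],[0,0,0,0,0,0],[0,0,-0.5,0,0,0],[0,0,-1.5,0,0,0],[0,0,-3,0,0,0],[0,0,-4,0,0,0]]
  ],
  "grip": 0.72
}}

```text
time_s: 7.83
ee_pos: [0.4616, -0.0187, 0.1288]
eef_rot: [3.141, -0.001, 0.145]
force: [0.7, 0.3, 0.5]
grip_width: 0.0676
grip_force: 0.0
```

```bash
python3 -c "
from h import *
go((395,190,180,20),(401.5,229.7,80,20))"
```

```text
row [-1.19, -7.21, -1.71, 0.0, -0.01, -1.95] rows>= 5.4
  row [-0.78, -8.48, 1.62, 0.0, -0.01, -1.95] rows>= 6.2
```

{"name": "step_arm", "arguments": {
  "plan": [
    [[-2.8,-7.5,-0.7,0,0,-1.95],[-2.8,-7.5,-0.7,0,0,-1.95],[-2.8,-7.5,-0.7,0,0,-1.95],[-2.8,-7.5,-0.7,0,0,-1.95],[-2.8,-7.5,-0.7,0,0,-1.95],[-2.8,-7.5,-0.7,0,0,-1.95],[-2.8,-7.5,-0.7,0,0,-1.95],[-2.8,-7.5,-0.7,0,0,-1.95]]
  ],
  "grip": 1
}}

```text
time_s: 8.5
ee_pos: [0.3455, 0.1928, 0.1478]
eef_rot: [-3.142, -0.001, 0.353]
force: [-0.4, 0.2, 0.2]
grip_width: 0.0944
grip_force: 0.0
```

Run:
```python
from h import *
_,c=snap("wrist","w3.png"); cams={"wrist":c}
p=find("short_channel",cams,(.4015,.23),.35)
find("long_channel",cams,(.4618,-.0196),.144)
find("cylinder",cams,(.42,.359),0)
x,y=p[:2]*1e3; a=np.degrees(p[2])
go((x,y,80,a),(x,y,5,a)); print(ctrl.get_obs()["ee_pos"],blk(0,78))
```

```text
short_channel wrist conf 0.55 npx 3756 short_channel x,y mm [401.3 229.2] yaw deg 18.44 IoU 0.946
long_channel wrist conf 0.57 npx 6073 long_channel x,y mm [461.3 -19. ] yaw deg 8.15 IoU 0.968
cylinder wrist conf 0.65 npx 3435 cylinder x,y mm [418.3 356.5] yaw deg 6.63 IoU 0.939
  row [2.16, -0.58, 2.24, 0.0, 0.0, 0.25] rows>= 2.3
  row [2.16, -0.58, 4.74, 0.0, 0.0, 0.25] rows>= 3.8
[0.34640862 0.19084989 0.14722946] [461.80757548 -19.60719183]
```

View pics/w3.png

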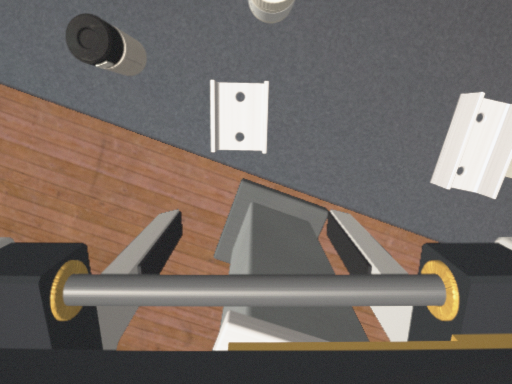

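{"name": "step_arm", "arguments": {
  "plan": [
    [[2.16,-0.58,2.24,0,0,0.25],[2.16,-0.58,2.24,0,0,0.25],[2.16,-0.58,2.24,0,0,0.25],[2.16,-0.58,3.5,0,0,0.25],[2.16,-0.58,4.5,0,0,0.25],[2.16,-0.58,4.72,0,0,0.25],[2.16,-0.58,4.72,0,0,0.25],[2.16,-0.58,4.72,0,0,0.25]]
  ]
}}

```text
time_s: 9.37
ee_pos: [0.4016, 0.23, 0.0067]
eef_rot: [-3.142, -0.001, 0.322]
force: [0.9, -0.1, 0.8]
grip_width: 0.094
grip_force: 0.0
```

{"name": "step_arm", "arguments": {
  "plan": [
    [[0,0,0,0,0,0],[0,0,0,0,0,0],[0,0,0,0,0,0],[0,0,0,0,0,0],[0,0,0,0,0,0],[0,0,0,0,0,0],[0,0,0,0,0,0],[0,0,0,0,0,0]]
  ],
  "grip": 0.3,
  "squeeze": 20
}}

```text
time_s: 10.03
ee_pos: [0.4009, 0.2303, 0.0059]
eef_rot: [3.142, -0.0, 0.323]
force: [-1.2, -1.5, 6.0]
grip_width: 0.0554
grip_force: 20.0
```

{"name": "step_arm", "arguments": {
  "plan": [
    [[0,0,-1.0,0,0,0],[0,0,-2.0,0,0,0],[0,0,-3.0,0,0,0],[0,0,-3.0,0,0,0],[0,0,-3.0,0,0,0]]
  ]
}}

```text
time_s: 10.45
ee_pos: [0.4013, 0.2305, 0.0966]
eef_rot: [-3.141, -0.002, 0.323]
force: [0.2, -0.1, -2.8]
grip_width: 0.0559
grip_force: 20.0
```

Run:
```python
from h import *
t=blk(0,159);print(t)
go((*t,100,TH))
```

```text
[450.1846731  60.5545705]
  row [-0.26, 5.89, -0.12, -0.01, -0.02, 1.71] rows>= 4.2
```

{"name": "step_arm", "arguments": {
  "plan": [
    [[-0.26,5.89,0,0,0,1.71],[-0.26,5.89,0,0,0,1.71],[-0.26,5.89,0,0,0,1.71],[-0.26,5.89,0,0,0,1.71],[-0.26,5.89,0,0,0,1.71],[-0.26,5.89,0,0,0,1.71],[-0.26,5.89,0,0,0,1.71],[-0.26,5.89,0,0,0,1.71]]
  ]
}}

```text
time_s: 11.12
ee_pos: [0.449, 0.0611, 0.0949]
eef_rot: [-3.141, 0.002, 0.145]
force: [0.1, -0.2, -1.9]
grip_width: 0.0559
grip_force: 20.0
```

Run:
```python
from h import *
_,c=snap("wrist","w4.png"); cams={"wrist":c}
find("long_channel",cams,(.4618,-.0196),.144)
o=ctrl.get_obs(); print(o["ee_pos"]*1e3,np.degrees(o["eef_rot"]))
find("short_channel",cams,tuple(o["ee_pos"][:2]),.144,o["ee_pos"][2]-.0058)
t=blk(0,159); go((*t,25,TH),(*t,6.2,TH))
```

```text
long_channel wrist conf 0.96 npx 6940 long_channel x,y mm [461.6 -19.2] yaw deg 8.69 IoU 0.895
[449.14379096  61.37980019  95.31221274] [-1.79988562e+02  4.46066357e-02  8.36370001e+00]
short_channel wrist conf 0.66 npx 9766 short_channel x,y mm [448.9  60.9] yaw deg 8.29 IoU 0.916
  row [0.03, 0.03, 2.35, -0.0, 0.0, 0.02] rows>= 1.7
  row [0.03, 0.03, 2.98, -0.0, 0.0, 0.02] rows>= 2.1
```

{"name": "step_arm", "arguments": {
  "plan": [
    [[0.03,0.02,1.2,0,0,0.02],[0.03,0.02,2.3,0,0,0.02],[0.03,0.02,2.7,0,0,0.02],[0.03,0.02,2.95,0,0,0.02],[0.03,0.02,2.98,0,0,0.02],[0.03,0.02,2.98,0,0,0.02],[0.03,0.02,2.98,0,0,0.02]]
  ]
}}

```text
time_s: 11.85
ee_pos: [0.451, 0.0601, 0.007]
eef_rot: [3.141, -0.001, 0.143]
force: [0.3, -0.7, -1.5]
grip_width: 0.0557
grip_force: 20.0
```

{"name": "step_arm", "arguments": {
  "plan": [
    [[0,0,0,0,0,0],[0,0,0,0,0,0],[0,0,0,0,0,0],[0,0,-0.5,0,0,0],[0,0,-1.5,0,0,0],[0,0,-3,0,0,0],[0,0,-4,0,0,0]]
  ],
  "grip": 0.72
}}

```text
time_s: 12.43
ee_pos: [0.4505, 0.0598, 0.1288]
eef_rot: [3.142, -0.001, 0.142]
force: [1.0, -0.4, -0.1]
grip_width: 0.0679
grip_force: 0.0
```

```bash
python3 -c "
from h import *
go((410,-60,150,0),(440,-250,150,-10))"
```

```text
row [-1.9, 3.76, -0.71, 0.0, -0.01, 1.36] rows>= 3.1
  row [-1.81, 10.17, -0.71, -0.0, -0.01, 3.02] rows>= 7.4
```

{"name": "step_arm", "arguments": {
  "plan": [
    [[-2.4,2.7,-0.9,0,0,0],[-2.4,2.7,-0.9,0,0,0],[-2.4,2.7,-0.9,0,0,0],[-2.4,2.7,-0.9,0,0,0],[-2.4,2.7,-0.9,0,0,0],[-2.4,2.7,-0.9,0,0,0]]
  ],
  "grip": 1
}}

```text
time_s: 12.93
ee_pos: [0.3911, -0.0304, 0.1534]
eef_rot: [3.142, -0.001, 0.142]
force: [-0.3, 0.3, 0.1]
grip_width: 0.0938
grip_force: 0.0
```

Run:
```python
from h import *
_,c=snap("wrist","w5.png"); cams={"wrist":c}
P={q:find(q,cams,xy,.144) for q,xy in (("block",(.473,-.0968)),("long_channel",(.4618,-.0196)),("short_channel",(.4502,.0606)))}
b=P["block"]; R=Ro.from_euler("z",b[2]).as_matrix()[:2,:2]
for q,p in P.items(): print(q,np.round((p[:2]-b[:2])@R*1e3,1),np.round(np.degrees(p[2]-b[2]),1))
go((445,-265,150,-23.4))
```

```text
block wrist conf 0.67 npx 2577 block x,y mm [472.4 -96.5] yaw deg 8.12 IoU 0.951
long_channel wrist conf 0.62 npx 5359 long_channel x,y mm [461.5 -19.5] yaw deg 9.17 IoU 0.964
short_channel wrist conf 0.86 npx 4054 short_channel x,y mm [450.4  59.3] yaw deg 8.61 IoU 0.957
block [0. 0.] 0.0
long_channel [ 0.1 77.7] 1.1
short_channel [  0.2 157.3] 0.5
  row [0.66, 8.01, 0.1, -0.0, 0.01, 5.27] rows>= 5.8
```

View pics/w5.png

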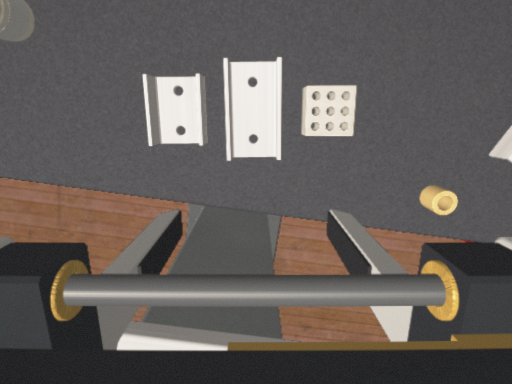

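{"name": "step_arm", "arguments": {
  "plan": [
    [[0.6,7.7,0.1,0,0,5.27],[0.6,7.7,0.1,0,0,5.27],[0.6,7.7,0.1,0,0,5.27],[0.6,7.7,0.1,0,0,5.27],[0.6,7.7,0.1,0,0,5.27],[0.6,7.7,0.1,0,0,5.27],[0.6,7.7,0.1,0,0,5.27],[0.6,7.7,0.1,0,0,5.27]]
  ],
  "grip": 0.84
}}

```text
time_s: 13.8
ee_pos: [0.4414, -0.257, 0.1494]
eef_rot: [-3.141, 0.002, -0.411]
force: [-0.3, 0.2, -0.1]
grip_width: 0.0788
grip_force: 0.0
```

Run:
```python
from h import *
_,c=snap("wrist","w6.png"); cams={"wrist":c}
p=find("bridge_channel",cams,(.4755,-.3388),-.41)
b=find("bush",cams,(.3955,-.242),0)
x,y=p[:2]*1e3; a=np.degrees(p[2])
go((x,y,80,a),(x,y,5,a))
```

```text
bridge_channel wrist conf 0.62 npx 5420 bridge_channel x,y mm [ 475.7 -338.9] yaw deg -23.62 IoU 0.953
bush wrist conf 0.63 npx 631 bush x,y mm [ 394.7 -241.4] yaw deg 1.02 IoU 0.902
  row [2.15, 2.1, 2.34, -0.0, 0.0, 0.04] rows>= 2.7
  row [2.15, 2.1, 4.84, -0.0, 0.0, 0.04] rows>= 4.1
```

View pics/w6.png

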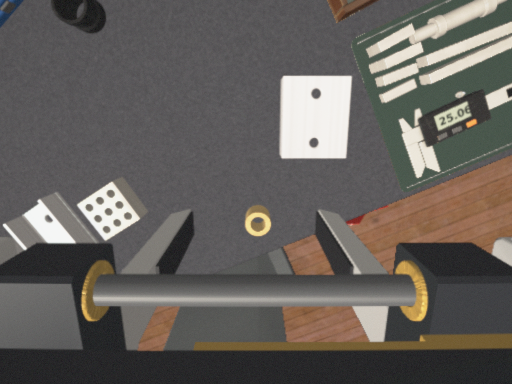

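{"name": "step_arm", "arguments": {
  "plan": [
    [[2.15,2.1,2.34,0,0,0.04],[2.15,2.1,2.34,0,0,0.04],[2.15,2.1,2.34,0,0,0.04],[2.15,2.1,3.5,0,0,0.04],[2.15,2.1,4.6,0,0,0.04],[2.15,2.1,4.84,0,0,0.04],[2.15,2.1,4.84,0,0,0.04],[2.15,2.1,4.84,0,0,0.04]]
  ]
}}

```text
time_s: 14.62
ee_pos: [0.4762, -0.34, 0.0067]
eef_rot: [3.141, -0.001, -0.413]
force: [0.8, -0.1, 0.3]
grip_width: 0.0789
grip_force: 0.0
```

{"name": "step_arm", "arguments": {
  "plan": [
    [[0,0,0,0,0,0],[0,0,0,0,0,0],[0,0,0,0,0,0],[0,0,0,0,0,0],[0,0,0,0,0,0],[0,0,0,0,0,0],[0,0,0,0,0,0],[0,0,0,0,0,0]]
  ],
  "grip": 0.4,
  "squeeze": 20
}}

```text
time_s: 15.28
ee_pos: [0.4763, -0.3406, 0.0071]
eef_rot: [3.141, -0.003, -0.414]
force: [0.6, 2.7, 8.9]
grip_width: 0.066
grip_force: 20.0
```

{"name": "step_arm", "arguments": {
  "plan": [
    [[0,0,-1.0,0,0,0],[0,0,-2.0,0,0,0],[0,0,-3.0,0,0,0],[0,0,-4.0,0,0,0],[0,0,-4.0,0,0,0],[0,0,-4.0,0,0,0]]
  ]
}}

```text
time_s: 15.78
ee_pos: [0.4759, -0.3406, 0.1271]
eef_rot: [3.141, -0.004, -0.414]
force: [0.2, -0.9, -2.7]
grip_width: 0.0657
grip_force: 20.0
```

Run:
```python
from h import *
t=blk(0,118.3);print(t)
go((*t,125,TH))
```

```text
[456.02482282  20.27575906]
  row [-5.45, -10.75, 0.04, 0.02, -0.03, -5.33] rows>= 8.7
```

{"name": "step_arm", "arguments": {
  "plan": [
    [[-5.45,-10.75,0,0,0,-5.33],[-5.45,-10.75,0,0,0,-5.33],[-5.45,-10.75,0,0,0,-5.33],[-5.45,-10.75,0,0,0,-5.33],[-5.45,-10.75,0,0,0,-5.33],[-5.45,-10.75,0,0,0,-5.33],[-5.45,-10.75,0,0,0,-5.33],[-5.45,-10.75,0,0,0,-5.33]]
  ]
}}

```text
time_s: 16.45
ee_pos: [0.4557, -0.0055, 0.1241]
eef_rot: [-3.141, 0.002, 0.144]
force: [0.9, -0.7, -1.8]
grip_width: 0.066
grip_force: 20.0
```

Run:
```python
from h import *
t=blk(0,118.3);go((*t,125,TH))
```

```text
row [0.13, -0.85, -0.03, -0.0, 0.02, 0.0] rows>= 0.6
```

{"name": "step_arm", "arguments": {
  "plan": [
    [[0.13,-0.85,1.0,0,0,0],[0.13,-0.85,1.5,0,0,0],[0.13,-0.85,1.5,0,0,0],[0.13,-0.85,1.5,0,0,0],[0.13,-0.85,1.5,0,0,0]]
  ]
}}

```text
time_s: 16.87
ee_pos: [0.4574, 0.0178, 0.0806]
eef_rot: [3.142, -0.0, 0.143]
force: [0.2, 0.4, -2.1]
grip_width: 0.0661
grip_force: 20.0
```

Run:
```python
from h import *
t=blk(0,118.3);
_,c=snap("wrist","w7.png"); cams={"wrist":c}; o=ctrl.get_obs(); print(o["ee_pos"]*1e3,np.degrees(o["eef_rot"]))
find("bridge_channel",cams,tuple(o["ee_pos"][:2]),.144,o["ee_pos"][2]-.007)
p=o["ee_pos"]; R=Ro.from_euler("z",o["eef_rot"][2]).as_matrix()
for off in (-3,0,3):
    X=np.array([[40+off,-33,28],[40+off,33,28],[-40+off,33,28],[-40+off,-33,28]])/1e3
    print(off,np.round(proj(X@R.T+[p[0],p[1],p[2]-.007],c),1).tolist())
go((*t,45,TH),(*t,13,TH))
```

```text
[457.59598557  17.68151768  80.8493064 ] [ 1.79989089e+02 -5.25903976e-02  8.19758827e+00]
bridge_channel wrist conf 0.87 npx 12247 bridge_channel x,y mm [455.9  17.3] yaw deg 8.14 IoU 0.85
-3 [[314.7, 172.2], [193.8, 172.2], [200.4, 300.4], [308.1, 300.4]]
0 [[315.0, 166.8], [193.5, 166.8], [200.1, 296.1], [308.3, 296.1]]
3 [[315.2, 161.3], [193.2, 161.3], [199.9, 291.8], [308.6, 291.8]]
  row [-0.04, -0.09, 1.2, 0.0, -0.01, -0.01] rows>= 0.9
  row [-0.04, -0.09, 2.26, 0.0, -0.01, -0.01] rows>= 1.6
```

View pics/w7.png

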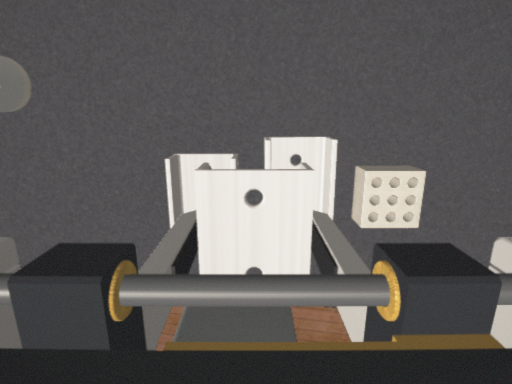

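Run:
```python
from h import *
c=cam("wrist"); o=ctrl.get_obs(); p=o["ee_pos"]; R0=Ro.from_euler("z",o["eef_rot"][2])
im=cv2.imread("pics/w7.png"); cv2.imwrite("pics/w7c.png",cv2.resize(im[140:290,150:350],None,fx=4,fy=4,interpolation=cv2.INTER_NEAREST))
for zo,pt in ((7,0),(12,0),(15,0),(12,5),(12,-5)):
    X=np.array([[40,-33,28],[40,33,28],[-40,33,28],[-40,-33,28],[0,33,28],[0,-33,28]])/1e3; X[:,2]-=zo/1e3
    print(zo,pt,np.round(proj((R0*Ro.from_euler("y",pt,degrees=True)).apply(X)+p,c),1).tolist())
```

```text
7 0 [[314.6, 167.0], [193.4, 167.0], [200.0, 296.2], [308.0, 296.2], [196.8, 235.3], [311.2, 235.3]]
12 0 [[312.8, 165.4], [195.2, 165.4], [201.4, 291.4], [306.6, 291.4], [198.4, 232.0], [309.6, 231.9]]
15 0 [[311.8, 164.5], [196.2, 164.5], [202.3, 288.6], [305.8, 288.6], [199.4, 230.0], [308.7, 230.0]]
12 5 [[311.7, 162.2], [196.3, 162.2], [200.4, 292.4], [307.7, 292.4], [198.3, 229.7], [309.7, 229.7]]
12 -5 [[313.9, 169.2], [194.1, 169.3], [202.5, 289.8], [305.6, 289.8], [198.6, 234.1], [309.5, 234.1]]
```

View pics/w7c.png

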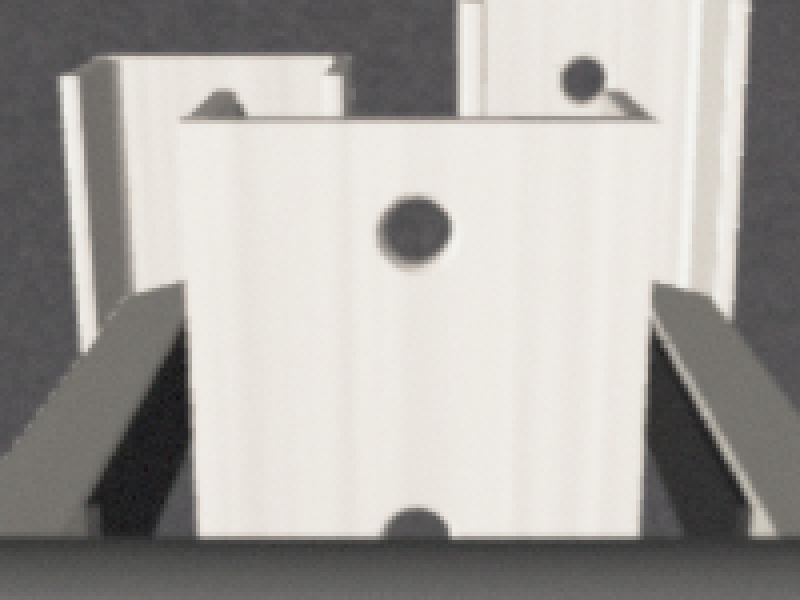

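{"name": "step_arm", "arguments": {
  "plan": [
    [[0.01,-0.09,0.6,0,0,0],[0.01,-0.09,1.2,0,0,0],[0.01,-0.09,1.6,0,0,0],[0.01,-0.09,1.9,0,0,0],[0.01,-0.09,2.05,0,0,0],[0.01,-0.09,2.13,0,0,0],[0.01,-0.09,2.13,0,0,0],[0.01,-0.09,2.13,0,0,0]]
  ]
}}

```text
time_s: 17.63
ee_pos: [0.4575, 0.021, 0.0168]
eef_rot: [3.141, -0.001, 0.144]
force: [0.0, -0.7, -1.9]
grip_width: 0.066
grip_force: 20.0
```

{"name": "step_arm", "arguments": {
  "plan": [
    [[0,0,0.05,0,0,0],[0,0,0.1,0,0,0],[0,0,0.1,0,0,0]]
  ]
}}

```text
time_s: 17.88
ee_pos: [0.4571, 0.0211, 0.0132]
eef_rot: [3.142, -0.0, 0.144]
force: [-0.0, 0.1, -1.4]
grip_width: 0.0657
grip_force: 20.0
```

{"name": "step_arm", "arguments": {
  "plan": [
    [[0,0,0.03,0,0,0],[0,0,0.03,0,0,0],[0,0,0.03,0,0,0]]
  ]
}}

```text
time_s: 18.13
ee_pos: [0.4572, 0.0211, 0.013]
eef_rot: [3.141, -0.0, 0.144]
force: [-4.1, 0.1, 9.0]
grip_width: 0.0657
grip_force: 20.0
```

{"name": "step_arm", "arguments": {
  "plan": [
    [[0,0,0,0,0,0],[0,0,0,0,0,0],[0,0,0,0,0,0],[0,0,0,0,0,0],[0,0,-0.8,0,0,0],[0,0,-2,0,0,0],[0,0,-3.2,0,0,0],[0,0,-3.6,0,0,0]]
  ],
  "grip": 0.81
}}

```text
time_s: 18.8
ee_pos: [0.4586, 0.0211, 0.1248]
eef_rot: [3.141, -0.005, 0.144]
force: [1.3, 0.5, 1.2]
grip_width: 0.0761
grip_force: 0.0
```

```bash
python3 -c "
from h import *
go((385,-60,150,8.2))"
```

```text
row [-2.81, 2.32, -0.85, 0.01, -0.05, 0.01] rows>= 2.7
```

Bridge is down with contact felt. Look at it from the side.

{"name": "step_arm", "arguments": {
  "plan": [
    [[-2.8,2.3,-0.9,0,0,0],[-2.8,2.3,-0.9,0,0,0],[-2.8,2.3,-0.9,0,0,0],[-2.8,2.3,-0.9,0,0,0],[-2.8,2.3,-0.9,0,0,0]]
  ],
  "grip": 0.6
}}

```text
time_s: 19.22
ee_pos: [0.3838, -0.0599, 0.1478]
eef_rot: [3.141, -0.001, 0.142]
force: [0.1, -0.6, -0.0]
grip_width: 0.0569
grip_force: 0.0
```

Run:
```python
from h import *
im,c=snap("wrist"); sc,_=snap("scene"); cams={"wrist":c}
p=find("bridge_channel",cams,(.456,.0203),.144,.006); print(blk(0,118.5))
a=cv2.resize(im[20:220,90:400],None,fx=2,fy=2); b=cv2.resize(sc[130:240,180:330],None,fx=2,fy=2,interpolation=3)
v=np.zeros((600,640,3),np.uint8); v[:a.shape[0],:a.shape[1]]=a[:,:640]
b=b[:200,:]; v[400:400+b.shape[0],:b.shape[1]]=b; cv2.imwrite("pics/v8.png",v[:,:,::-1])
b=find("bush",cams,(.3947,-.2416),0)
go((394.7,-241.6,80,8.2),(394.7,-241.6,5,8.2))
```

```text
bridge_channel wrist conf 0.8 npx 6085 bridge_channel x,y mm [455.5  20.6] yaw deg 8.11 IoU 0.961
[455.99612429  20.47368934]
bush wrist conf 0.94 npx 835 bush x,y mm [ 394.7 -240.8] yaw deg 2.71 IoU 0.944
  row [-0.54, 6.09, 2.23, -0.0, 0.01, 0.02] rows>= 4.7
  row [-0.53, 6.09, 4.73, -0.0, 0.01, 0.02] rows>= 5.6
```

View pics/v8.png

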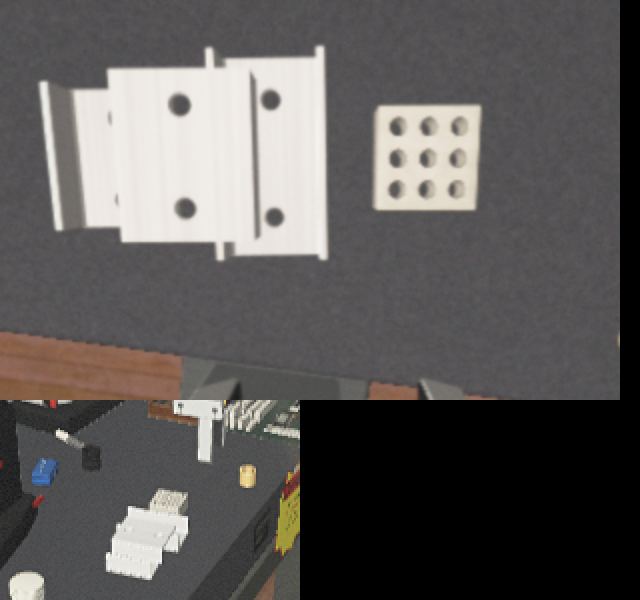

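{"name": "step_arm", "arguments": {
  "plan": [
    [[-0.53,6.09,2.2,0,0,0],[-0.53,6.09,2.2,0,0,0],[-0.53,6.09,2.2,0,0,0],[-0.53,6.09,2.2,0,0,0],[-0.53,6.09,2.2,0,0,0],[-0.53,6.09,3.4,0,0,0],[-0.53,6.09,4.5,0,0,0],[-0.53,6.09,4.76,0,0,0]]
  ]
}}

```text
time_s: 20.08
ee_pos: [0.3927, -0.2407, 0.0]
eef_rot: [-3.137, 0.005, 0.144]
force: [-9.5, 7.2, 55.4]
grip_width: 0.0566
grip_force: 30.1
```

{"name": "step_arm", "arguments": {
  "plan": [
    [[0,0,0,0,0,0],[0,0,0,0,0,0],[0,0,0,0,0,0],[0,0,0,0,0,0],[0,0,0,0,0,0],[0,0,0,0,0,0],[0,0,0,0,0,0],[0,0,0,0,0,0]]
  ],
  "grip": 0.2,
  "squeeze": 20
}}

```text
time_s: 20.75
ee_pos: [0.3949, -0.2424, 0.0053]
eef_rot: [3.141, -0.001, 0.144]
force: [0.5, 3.2, 7.3]
grip_width: 0.0274
grip_force: 20.0
```

{"name": "step_arm", "arguments": {
  "plan": [
    [[0,0,-1.0,0,0,0],[0,0,-2.0,0,0,0],[0,0,-3.0,0,0,0],[0,0,-3.0,0,0,0],[0,0,-3.0,0,0,0]]
  ]
}}

```text
time_s: 21.17
ee_pos: [0.3949, -0.2427, 0.0957]
eef_rot: [3.139, -0.002, 0.144]
force: [-0.6, 0.3, -0.7]
grip_width: 0.0272
grip_force: 20.0
```

Run:
```python
from h import *
go((*B,95,TH))
```

```text
row [3.27, -4.44, 0.02, 0.02, -0.02, 0.0] rows>= 4.0
```

{"name": "step_arm", "arguments": {
  "plan": [
    [[3.27,-4.44,0,0,0,0],[3.27,-4.44,0,0,0,0],[3.27,-4.44,0,0,0,0],[3.27,-4.44,0,0,0,0],[3.27,-4.44,0,0,0,0],[3.27,-4.44,0,0,0,0],[3.27,-4.44,0,0,0,0]]
  ]
}}

```text
time_s: 21.75
ee_pos: [0.4716, -0.0965, 0.0934]
eef_rot: [-3.141, 0.002, 0.145]
force: [0.0, -0.5, -1.1]
grip_width: 0.0271
grip_force: 20.0
```

Run:
```python
from h import *
im,c=snap("wrist","w9.png"); cams={"wrist":c}; o=ctrl.get_obs(); p=o["ee_pos"]; print(p*1e3)
find("bush",cams,tuple(p[:2]),0,p[2]-.0053)
go((*B,40,TH),(*B,31,TH))
cv2.imwrite("pics/w9c.png",cv2.resize(im[130:290,170:340,::-1],None,fx=3,fy=3,interpolation=3))
```

```text
[471.57355154 -97.04901312  93.67327725]
bush wrist conf 0.73 npx 1986 bush x,y mm [471.7 -96.8] yaw deg 5.15 IoU 0.861
  row [0.05, -0.01, 1.8, -0.0, 0.01, -0.01] rows>= 1.3
  row [0.05, -0.01, 2.1, -0.0, 0.01, -0.01] rows>= 1.5
```

View pics/w9c.png

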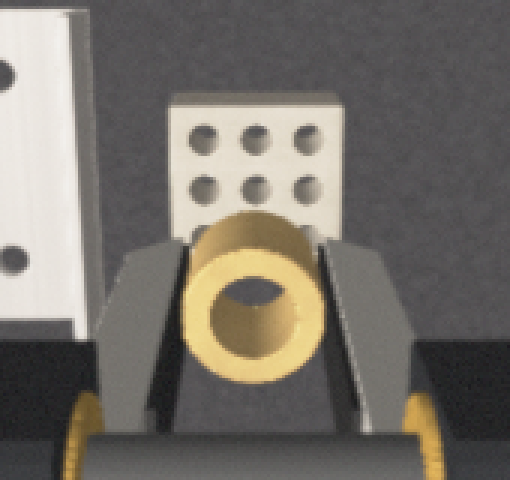

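{"name": "step_arm", "arguments": {
  "plan": [
    [[0.05,0,0.8,0,0,0],[0.05,0,1.4,0,0,0],[0.05,0,1.8,0,0,0],[0.05,0,2.0,0,0,0],[0.05,0,2.05,0,0,0],[0.05,0,2.09,0,0,0],[0.05,0,2.1,0,0,0],[0.05,0,2.1,0,0,0]]
  ]
}}

```text
time_s: 22.52
ee_pos: [0.4741, -0.0965, 0.0322]
eef_rot: [3.141, -0.001, 0.144]
force: [0.1, 0.4, -0.9]
grip_width: 0.0275
grip_force: 20.0
```

{"name": "step_arm", "arguments": {
  "plan": [
    [[0,0,0,0,0,0],[0,0,0.02,0,0,0],[0,0,0.02,0,0,0]]
  ]
}}

```text
time_s: 22.77
ee_pos: [0.4739, -0.0962, 0.0311]
eef_rot: [3.141, -0.0, 0.144]
force: [-1.1, -0.1, -1.3]
grip_width: 0.027
grip_force: 20.0
```

{"name": "step_arm", "arguments": {
  "plan": [
    [[0,0,0.02,0,0,0],[0,0,0.03,0,0,0],[0,0,0.03,0,0,0]]
  ]
}}

```text
time_s: 23.02
ee_pos: [0.4739, -0.0962, 0.0303]
eef_rot: [3.141, -0.0, 0.144]
force: [-1.2, -0.5, 4.0]
grip_width: 0.0268
grip_force: 20.0
```

{"name": "step_arm", "arguments": {
  "plan": [
    [[0,0,0,0,0,0],[0,0,0,0,0,0],[0,0,0,0,0,0],[0,0,0,0,0,0],[0,0,-0.8,0,0,0],[0,0,-2,0,0,0],[0,0,-3.2,0,0,0],[0,0,-4,0,0,0]]
  ],
  "grip": 0.42
}}

```text
time_s: 23.68
ee_pos: [0.4743, -0.0963, 0.1531]
eef_rot: [3.141, -0.002, 0.144]
force: [0.2, 0.7, -0.0]
grip_width: 0.0394
grip_force: 0.0
```

```bash
python3 -c "
from h import *
go((360,160,190,20),(355,310,190,28))"
```

```text
row [-2.54, -9.0, -1.25, 0.01, -0.02, -1.96] rows>= 6.8
  row [-1.99, -13.97, -1.25, 0.01, -0.02, -3.29] rows>= 10.2
```

{"name": "step_arm", "arguments": {
  "plan": [
    [[-2.3,-13.6,-1.25,0,0,0],[-2.3,-13.6,-1.25,0,0,0],[-2.3,-13.6,-1.25,0,0,0],[-2.3,-13.6,-1.25,0,0,0],[-2.3,-13.6,-1.25,0,0,0],[-2.3,-13.6,-1.25,0,0,0],[-2.3,-13.6,-1.25,0,0,0],[-2.3,-13.6,-1.25,0,0,0]]
  ],
  "grip": 0.75
}}

```text
time_s: 24.35
ee_pos: [0.3709, 0.2215, 0.1805]
eef_rot: [-3.141, -0.001, 0.144]
force: [0.7, -0.1, 0.3]
grip_width: 0.0702
grip_force: 0.0
```

Run:
```python
from h import *
im,c=snap("wrist"); cams={"wrist":c}; print(ctrl.get_obs()["ee_pos"])
p=find("cylinder",cams,(.419,.357),0)
find("jar",cams,(.521,.24),0);find("disc",cams,(.534,.364),0)
x,y=p[:2]*1e3; go((x,y,130,8.25),(x,y,32,8.25))
cv2.imwrite("pics/w10.png",im[:,:,::-1])
```

```text
[0.36905881 0.2269846  0.18121527]
cylinder wrist conf 0.86 npx 2114 cylinder x,y mm [419.  356.8] yaw deg 4.39 IoU 0.934
jar wrist conf 0.59 npx 2388 jar x,y mm [522.6 239.8] yaw deg 1.31 IoU 0.922
disc wrist conf 0.61 npx 1492 disc x,y mm [533.2 363.9] yaw deg 5.0 IoU 0.955
  row [2.23, -4.27, 1.67, 0.0, 0.0, 0.03] rows>= 3.7
  row [2.23, -4.27, 4.93, 0.0, 0.0, 0.03] rows>= 5.0
```

View pics/w10.png

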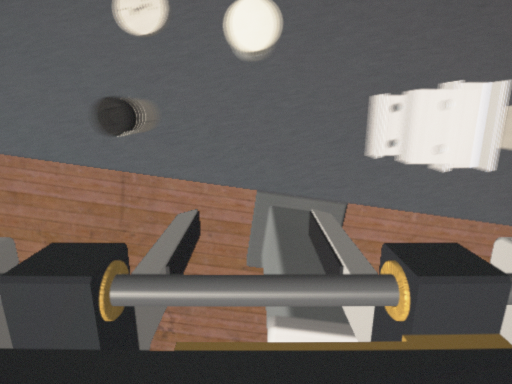

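{"name": "step_arm", "arguments": {
  "plan": [
    [[2.23,-4.27,1.6,0,0,0.03],[2.23,-4.27,1.6,0,0,0.03],[2.23,-4.27,1.6,0,0,0.03],[2.23,-4.27,1.6,0,0,0.03],[2.23,-4.27,1.6,0,0,0.03],[2.23,-4.27,1.6,0,0,0.03]]
  ]
}}

```text
time_s: 25.05
ee_pos: [0.4203, 0.3551, 0.1308]
eef_rot: [3.14, 0.002, 0.14]
force: [-0.2, -0.3, -0.3]
grip_width: 0.0708
grip_force: 0.0
```

Run:
```python
from h import *
im,c=snap("wrist"); cams={"wrist":c}; print(ctrl.get_obs()["ee_pos"])
p=find("cylinder",cams,(.419,.357),0)
go((419,357,32,8.25))
```

```text
[0.42028753 0.35468485 0.13163576]
cylinder wrist conf 0.56 npx 2051 cylinder x,y mm [420.  359.1] yaw deg 3.92 IoU 0.929
  row [-0.03, -0.09, 3.34, 0.0, 0.0, -0.04] rows>= 2.4
```

{"name": "step_arm", "arguments": {
  "plan": [
    [[0,-0.1,1.0,0,0,0],[0,-0.1,2.0,0,0,0],[0,-0.1,2.8,0,0,0],[0,-0.1,3.2,0,0,0],[0,-0.1,3.3,0,0,0],[0,-0.1,3.3,0,0,0],[0,-0.1,3.3,0,0,0]]
  ]
}}

```text
time_s: 25.73
ee_pos: [0.4201, 0.3592, 0.0347]
eef_rot: [-3.141, -0.002, 0.141]
force: [-0.5, -0.7, 0.5]
grip_width: 0.0706
grip_force: 0.0
```

{"name": "step_arm", "arguments": {
  "plan": [
    [[0,0,0,0,0,0],[0,0,0,0,0,0],[0,0,0,0,0,0],[0,0,0,0,0,0],[0,0,0,0,0,0],[0,0,0,0,0,0],[0,0,0,0,0,0],[0,0,0,0,0,0]]
  ],
  "grip": 0.25,
  "squeeze": 35
}}

```text
time_s: 26.4
ee_pos: [0.4194, 0.3592, 0.0333]
eef_rot: [-3.141, -0.0, 0.141]
force: [-0.4, 0.4, 2.4]
grip_width: 0.0367
grip_force: 35.0
```

{"name": "step_arm", "arguments": {
  "plan": [
    [[0,0,-1.0,0,0,0],[0,0,-2.0,0,0,0],[0,0,-3.0,0,0,0],[0,0,-4.0,0,0,0],[0,0,-4.0,0,0,0],[0,0,-4.0,0,0,0]]
  ]
}}

```text
time_s: 26.9
ee_pos: [0.4194, 0.3592, 0.1532]
eef_rot: [-3.141, -0.001, 0.141]
force: [-0.1, -1.0, -6.2]
grip_width: 0.0361
grip_force: 35.0
```

Run:
```python
from h import *
t=blk(69,0); print(t); go((540,200,150,8.25),(*t,150,TH))
```

```text
[541.28594569 -86.89900908]
  row [3.23, 5.82, 0.11, -0.0, -0.01, -0.03] rows>= 4.8
  row [1.93, 15.29, 0.1, -0.0, -0.01, -0.03] rows>= 11.1
```

{"name": "step_arm", "arguments": {
  "plan": [
    [[1.93,15.29,0,0,0,-0.03],[1.93,15.29,0,0,0,-0.03],[1.93,15.29,0,0,0,-0.03],[1.93,15.29,0,0,0,-0.03],[1.93,15.29,0,0,0,-0.03],[1.93,15.29,0,0,0,-0.03],[1.93,15.29,0,0,0,-0.03],[1.93,15.29,0,0,0,-0.03]]
  ]
}}

```text
time_s: 27.57
ee_pos: [0.5061, 0.0355, 0.1505]
eef_rot: [-3.141, 0.004, 0.144]
force: [0.1, -0.2, -5.7]
grip_width: 0.0368
grip_force: 35.0
```

Run:
```python
from h import *
t=blk(69,0); go((*t,150,TH),(*t,120,TH))
```

```text
row [0.57, 4.21, 0.01, -0.01, 0.04, 0.0] rows>= 3.1
  row [0.58, 4.21, 1.01, -0.01, 0.04, 0.0] rows>= 3.1
```

{"name": "step_arm", "arguments": {
  "plan": [
    [[0.57,4.21,0,0,0,0],[0.57,4.21,0,0,0,0],[0.57,4.21,0,0,0,0],[0.57,4.21,0.8,0,0,0],[0.57,4.21,1.0,0,0,0],[0.57,4.21,1.0,0,0,0],[0.57,4.21,1.0,0,0,0]]
  ]
}}

```text
time_s: 28.15
ee_pos: [0.5415, -0.084, 0.122]
eef_rot: [-3.14, 0.003, 0.145]
force: [-0.2, 0.5, -3.9]
grip_width: 0.0364
grip_force: 35.0
```

Run:
```python
from h import *
im,c=snap("wrist","w11.png"); cams={"wrist":c}; o=ctrl.get_obs(); p=o["ee_pos"]; print(p*1e3,np.degrees(o["eef_rot"]))
find("cylinder",cams,tuple(p[:2]),0,p[2]-.0333)
find("bush",cams,(.4737,-.0966),0,.025)
t=blk(69,0); go((*t,120,TH),(*t,34,TH))
for off in(-3,0,3):
    a=np.linspace(0,2*np.pi,60); X=np.c_[.019*np.cos(a)+off/1e3,.019*np.sin(a),0*a+.08-.0333]
    uv=proj(Ro.from_euler("z",o["eef_rot"][2]).apply(X)+p,c); print(off,"cap: cols",uv[:,0].min(),uv[:,0].max(),"rows",uv[:,1].min(),uv[:,1].max())
cv2.imwrite("pics/w11c.png",cv2.resize(im[120:330,130:380,::-1],None,fx=2.5,fy=2.5,interpolation=3))
```

```text
[542.06021273 -83.94689596 122.96583694] [-1.79976699e+02  4.59316825e-02  8.34008028e+00]
cylinder wrist conf 0.65 npx 5256 cylinder x,y mm [545.4 -83.6] yaw deg 3.82 IoU 0.822
bush not found
  row [-0.05, 0.09, 0.13, 0.0, -0.01, 0.02] rows>= 0.1
  row [-0.06, 0.09, 2.99, 0.0, -0.01, 0.02] rows>= 2.2
-3 cap: cols 215.20632597081936 292.5008242930653 rows 226.05954321007994 296.06143125926326
0 cap: cols 214.99744801942742 292.6964316174434 rows 220.11732379789044 290.86466414805875
3 cap: cols 214.78687041403487 292.89360729778616 rows 214.1111189759878 285.6131651690526
```

View pics/w11c.png

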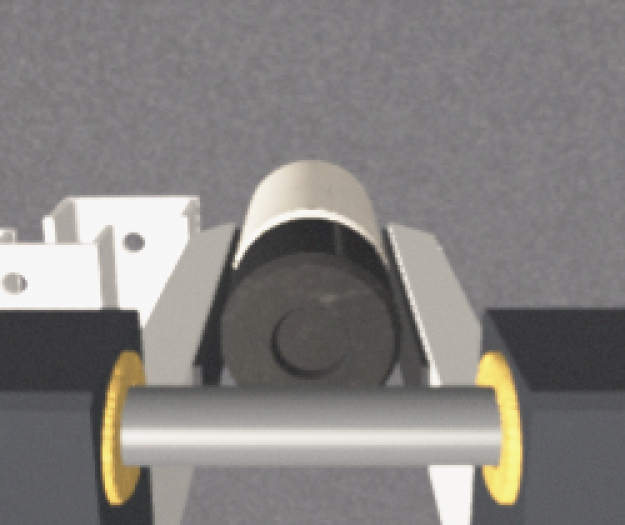

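{"name": "step_arm", "arguments": {
  "plan": [
    [[-0.03,0.09,0.9,0,0,0.01],[-0.03,0.09,1.7,0,0,0.01],[-0.03,0.09,2.3,0,0,0.01],[-0.03,0.09,2.7,0,0,0.01],[-0.03,0.09,2.85,0,0,0.01],[-0.03,0.09,2.9,0,0,0.01],[-0.03,0.09,2.9,0,0,0.01],[-0.03,0.09,2.9,0,0,0.01]]
  ]
}}

```text
time_s: 28.97
ee_pos: [0.5424, -0.0878, 0.0373]
eef_rot: [3.141, -0.002, 0.143]
force: [0.7, -0.3, -5.8]
grip_width: 0.036
grip_force: 35.0
```

Run:
```python
from h import *
t=blk(69,0); go((*t,33.5,TH)); print(ctrl.get_obs()["ee_pos"])
```

```text
row [-0.03, -0.04, 0.13, 0.01, -0.02, -0.01] rows>= 0.1
[ 0.54244817 -0.08779964  0.03729053]
```

{"name": "step_arm", "arguments": {
  "plan": [
    [[-0.02,-0.03,0.04,0,0,0],[-0.02,-0.03,0.08,0,0,0],[-0.02,-0.03,0.11,0,0,0],[-0.02,-0.03,0.13,0,0,0],[-0.02,-0.03,0.13,0,0,0]]
  ]
}}

```text
time_s: 29.38
ee_pos: [0.5414, -0.0869, 0.0333]
eef_rot: [3.141, -0.001, 0.143]
force: [-4.1, 1.7, 6.1]
grip_width: 0.0364
grip_force: 35.0
```

{"name": "step_arm", "arguments": {
  "plan": [
    [[0,0,0.02,0,0,0],[0,0,0.02,0,0,0]]
  ]
}}

```text
time_s: 29.55
ee_pos: [0.5415, -0.0869, 0.0332]
eef_rot: [3.141, -0.001, 0.143]
force: [-6.9, 3.2, 13.1]
grip_width: 0.0365
grip_force: 35.0
```

{"name": "step_arm", "arguments": {
  "plan": [
    [[0,0,0,0,0,0],[0,0,0,0,0,0],[0,0,0,0,0,0],[0,0,0,0,0,0],[0,0,0,0,0,0],[0,0,-0.5,0,0,0],[0,0,-1.5,0,0,0],[0,0,-2.5,0,0,0]]
  ],
  "grip": 0.55
}}

```text
time_s: 30.22
ee_pos: [0.5404, -0.0868, 0.1068]
eef_rot: [-3.141, 0.002, 0.143]
force: [0.6, -0.4, 0.2]
grip_width: 0.0512
grip_force: 0.0
```

{"name": "step_arm", "arguments": {
  "plan": [
    [[0,0,-1,0,0,0],[0,0,-2,0,0,0],[0,0,-3.5,0,0,0],[-2,-1,-4.2,0,0,0],[-5.2,-1.5,-4.2,0,0,0],[-5.2,-1.5,-4.2,0,0,0],[-5.2,-1.5,-4.2,0,0,0],[-5.2,-1.5,-4.2,0,0,0]]
  ]
}}

```text
time_s: 30.88
ee_pos: [0.3756, -0.0639, 0.2335]
eef_rot: [3.141, -0.002, 0.143]
force: [0.9, 0.0, -0.3]
grip_width: 0.0517
grip_force: 0.0
```

{"name": "step_arm", "arguments": {
  "plan": [
    [[0,0,0,0,0,0],[0,0,0,0,0,0]]
  ]
}}

```text
time_s: 31.05
ee_pos: [0.3808, -0.0648, 0.233]
eef_rot: [3.141, -0.001, 0.143]
force: [0.1, -0.7, 0.2]
grip_width: 0.052
grip_force: 0.0
```

Run:
```python
from h import *
im,c=snap("wrist","w12.png"); cams={"wrist":c}; print(ctrl.get_obs()["ee_pos"])
P={q:find(q,cams,xy,.144,z) for q,xy,z in (("block",(.473,-.0968),0),("long_channel",(.4618,-.0196),0),("short_channel",(.4502,.0606),0),("bridge_channel",(.456,.0203),.006),("cylinder",(.5413,-.0869),0),("bush",(.474,-.0966),.025))}
R=Ro.from_euler("z",np.radians(TH)).as_matrix()[:2,:2]
for q,p in P.items():
    if p is not None: print(q,np.round((p[:2]*1e3-B)@R,1),np.round(np.degrees(p[2])-TH,1))
```

```text
[ 0.38103611 -0.06482568  0.23261484]
block wrist conf 0.97 npx 1087 block x,y mm [472.  -97.3] yaw deg 8.93 IoU 0.644
long_channel wrist conf 0.9 npx 2313 long_channel x,y mm [461.6 -21.1] yaw deg 8.47 IoU 0.631
short_channel wrist conf 0.92 npx 1417 short_channel x,y mm [450.2  59.4] yaw deg 8.4 IoU 0.6
bridge_channel wrist conf 0.84 npx 3635 bridge_channel x,y mm [455.6  20.7] yaw deg 8.38 IoU 0.957
cylinder wrist conf 0.58 npx 1470 cylinder x,y mm [538.9 -86.5] yaw deg 6.55 IoU 0.91
bush wrist conf 0.65 npx 380 bush x,y mm [473.6 -96.6] yaw deg 5.48 IoU 0.732
block [-1.  -0.4] 0.7
long_channel [-0.4 76.6] 0.2
short_channel [-1.000e-01  1.579e+02] 0.1
bridge_channel [ -0.4 118.7] 0.1
cylinder [66.7  0.7] -1.7
bush [0.6 0.1] -2.8
```

View pics/w12.png

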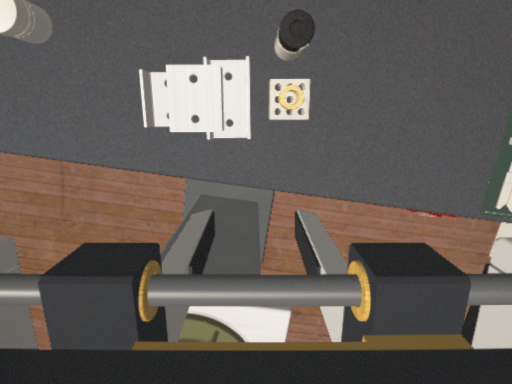

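```bash
python3 -c "
from station import ctrl
print(ctrl.hand_in())"
```

```text
the job is handed in; nothing more can be done
None
```

The job is handed in: all five samples are set out in the order asked, within about 3 mm of plan in the last camera check, with the jar and disc untouched. During the bush grasp the fingertips touched the plate at about 55 N on the wrist.

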